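Lower the bench press plate by one turn of the hand wheel

ROBOT

A 6-joint arm with a two-finger parallel gripper is mounted at the origin on the work surface. World frame = base frame: x ahead of the robot, y to its left, z up, the work surface at z = 0. Lengths are in m, angles in degrees, forces in N, time in s.
With the tool pointing down it reaches from about 0.375 to 0.9 m from the base axis. Payload 3.1 kg.
Tool frame: the origin (TCP) lies at the very end of the fingers, on their centre line; the grasp point (between the pads) lies 19 mm behind it (bot.tcp_to_grasp is the distance from the TCP to the grasp point, in m); z points along the fingers, y is the direction in which the jaws open and shut (so a half turn about z gives the same grasp; the last joint's range is limited). The gripper opens to 87 mm and grips with 3 to 60 N. Pads are 19 mm wide; open, the fingers measure 117 mm over their backs; the gripper's body (75 mm by 190 mm) begins 51 mm behind the grasp point.
Start: joints at [-75.487, 30.224, 82.088, -0, 67.689, -10.227], TCP at [0.262, -0.568, 0.223] pointing down, gripper open.
Joint ranges: [-176.69, 176.69], [-43.24, 126.21], [12.49, 139.97], [-82, 262], [0, 151.66], [-163.58, 163.58]. Speed limits (degrees/s): [159.86, 159.86, 180, 180, 180, 180].

INTERFACE

Orientations are given as a 3x3 rotation matrix whose columns are the frame's x, y, z axes.
In Python, from rig import telemetry, eyes, order, bot gives the robot as it stands. The module is installed in compiled form; this text tells all that it offers.
- The arm moves only by the tool servo_tool, never from a script. Its argument "targets" is a list of rows, each a list of 2 entries, a list of its own where there are three numbers: the shift along the tool's x, y, z in m, then the turn, a rotation vector about the tool's x, y, z in rad. In form: [[[tx, ty, tz], [wx, wy, wz]], ...]. A call has 1 to 12 rows; each row is the pose to reach, as a shift and turn from the pose commanded when the call began, along the tool's axes at that moment; what a row does not reach only later rows make up. A row lasts 1/8 s, in which the tool goes at most 62.5 mm and 10.7 degrees, less where a joint would pass 70% of its speed; a pose out of reach is approached as far as the arm can. A call with a gripper value outside its range is refused whole. "gripper" is the finger opening in m, from 0 to 0.087, set as the call begins (left out, the last holds). The fingers move at their own pace and stop on an object; the grip force is fixed at half the most. Time passes only in rows, so rows that repeat a pose let the fingers close. It gives the time, the measured TCP pose, the force and the opening at its end, in the units of the state.
- telemetry.read_state(): the state, without advancing time (a new reading comes with each control period).
- eyes.capture(name): name is "scene" or "top"; returns a dict with "pixels" (384x512x3 uint8, blue, green, red), "intrinsics" (3x3 intrinsics, pixels), "extrinsics" (4x4, takes a point from camera to world coordinates). Camera axes: x right, y down, z forward; pixel columns grow to the right and rows downward; lengths in m; the calibration is good to about 2 mm. A picture is of the moment at which its call begins. There is no depth.
- order.hand_in(): hands the job in, once; it reports no verdict.
The state is a dict: "time_s": time; "joint_positions": joint angles; "qvel": joint speeds; "tau": joint torques, N m; "position": TCP position; "tcp_rot": TCP orientation; "force": force on the tool from outside, world axes, zero at the start; "moment": the same for the moment, N m; "opening": opening from 0.0 (shut) to 1.0 (fully open).
Only numpy, scipy, OpenCV 4.12 (cv2) and the standard library are available. Lean on these libraries where they do the work, as an engineer would, in place of code of your own. Each camera call takes 0.05 s, during which the arm holds its last target. There are 200 camera calls.

TASK

The next panel is a little thinner, so lower the plate of the bench press by exactly one turn: with your fingertips, push the hand wheel on top round clockwise (seen from above) by the upright handle on its rim through one full turn, until the handle is back where it started, then move away from it. Only push the handle from its side, do not take it between the fingers, and do not wind the wheel well past one turn. Leave the panel in the press and the things on the bench where they are.

Things in the scene. Friction and masses are not known exactly. Their poses are not given: they have to be found in the camera images.
- wheel (a joint): Turning angle of the hand wheel in rad, about the vertical axis through wheel_centre. It grows as the wheel turns clockwise seen from above, which lowers the plate by 8 mm a turn. It starts anywhere between 0 and 5; the upper stop is at -0.3, the lower stop at 14. About 0.3 N m of friction (about 4 N at the handle) keeps the wheel where it is left.
- wheel_centre (a point): Centre of the horizontal dark steel hand wheel on top of the press, at half the thickness of its rim, 205 mm above the bench. The rim is a ring 170 mm in diameter (middle of the bar) of 18 mm round bar, with three round spokes 14 mm thick at 120 degrees; the hub, 44 mm across, rises with its screw end to 16 mm above this point.
- press: The press frame, fixed on the bench: grey base 200 x 300 x 20 mm, two steel columns 28 mm thick, and a grey crosshead 64 x 300 mm whose top is 180 mm above the bench, with bolt heads on it up to 188 mm. Origin at the centre of the base's underside, straight below the wheel's axis; the 300 mm length is its y axis.
- handle: The upright round black handle that stands on the wheel's rim at the end of one spoke. Its origin is its middle, on its own axis, 85 mm from the wheel's axis and 39 mm higher than wheel_centre. The handle is 26 mm thick (a little less at its ends) and 52 mm tall (from 26 mm below this point to 26 mm above); it revolves freely on its own pin as it goes round with the wheel. The rim's top lies 30 mm below this point.
- plate_centre (a point): Centre of the steel pressing plate (130 x 190 x 16 mm) that hangs under the crosshead; it goes down 8 mm for each clockwise turn of the wheel and never touches the panel in this job.
- panel: Loose wooden panel 120 x 150 x 36 mm lying on the press base under the plate; origin at the centre of its underside. To be left alone.
- bottle: Loose white bottle with black cap, 60 mm across, 150 mm tall, standing on the bench to the robot's left of the press; origin at the centre of its underside. To be left alone.
- screwdriver: Loose black-handled screwdriver, about 200 mm long, lying on the bench to the robot's right of the press; its length is its x axis. To be left alone.
- sanding_block: Loose wooden sanding block 50 x 90 x 35 mm lying on the bench to the robot's right of the press; origin at the centre of its underside. To be left alone.

How it is judged:
By the outcome, as a careful person would: the job done as asked, in the order asked, and still so for the second after the job is handed in, with the robot touching nothing.
It also fails if it takes over 64 s, if anything falls off the work surface, if the arm or the gripper's body presses on something with over 40 N, if the wrist force passes 120 N, or if a joint passes its speed limit or range.

## Working session

There is one attempt and no reset: what is moved stays moved. The work goes in short steps, Python scripts to look and compute and a tool call to move; the robot and the scene stay as the last step left them, time stands still between calls to the robot, and variables do not carry over. Pictures are saved under pics/ and viewed, about 8 in all and at most 12, crops included, and the job is handed in when it is done.

Besides the shell and the picture viewer there is one more tool, called after "Emit:" as name(argument=value, ...) on one line, values as JSON. servo_tool: Moves the arm, as the interface text tells. Its arguments: {"type":"object","properties":{"targets":{"type":"array","items":{"type":"array"}},"gripper":{"type":"number"}},"required":["targets"]}

```bash
mkdir -p pics
python3 - <<'E'
from rig import telemetry, eyes, order, bot
import cv2, numpy as np
s=telemetry.read_state(); print(s)
for n in("scene","top"):
    c=eyes.capture(n); cv2.imwrite(f"pics/{n}0.png",c["pixels"]); np.savez(f"{n}.npz",K=c["intrinsics"],T=c["extrinsics"]); print(c["intrinsics"],c["extrinsics"])
E
```

```text
{'time_s': 0.0, 'joint_positions': array([-7.54869113e+01,  3.02782394e+01,  8.21561307e+01, -1.78030729e-03,
        6.76902798e+01, -1.02269743e+01]), 'qvel': array([ 0.12191236,  0.02533635, -0.10213166, -0.03824565, -0.07296645,
       -0.02636911]), 'tau': array([ 3.70710786e-04, -4.40042388e+01, -1.76593190e+01,  6.32211403e-02,
        5.83368691e-02, -1.79822982e-04]), 'position': array([ 0.26139797, -0.56689942,  0.22158086]), 'tcp_rot': array([[ 9.08210923e-01,  4.18512355e-01, -5.73024236e-04],
       [ 4.18512594e-01, -9.08208568e-01,  2.09892462e-03],
       [ 3.58000364e-04, -2.14608413e-03, -9.99997633e-01]]), 'force': array([-0.07361287, -0.23952023,  0.37903252]), 'moment': array([ 0.0097878 ,  0.00320853, -0.00658791]), 'opening': 1.0005531508968102}
[[394.32245461   0.         258.27571839]
 [  0.         394.32245461 189.70671089]
 [  0.           0.           1.        ]] [[ 0.31915974  0.68786516 -0.65190382  1.35230289]
 [ 0.94769226 -0.22870925  0.22264647 -0.28732625]
 [ 0.00405432 -0.68886399 -0.72487927  1.07391651]
 [ 0.          0.          0.          1.        ]]
[[462.82664282   0.         253.90302586]
 [  0.         462.82664282 197.36312439]
 [  0.           0.           1.        ]] [[-6.97503831e-04 -9.96688918e-01  8.13062980e-02  4.08430986e-01]
 [-9.99990166e-01  1.05127665e-03  4.30838470e-03 -2.11639253e-02]
 [-4.37959470e-03 -8.13024933e-02 -9.96679850e-01  1.64519146e+00]
 [ 0.00000000e+00  0.00000000e+00  0.00000000e+00  1.00000000e+00]]
```

View pics/scene0.png

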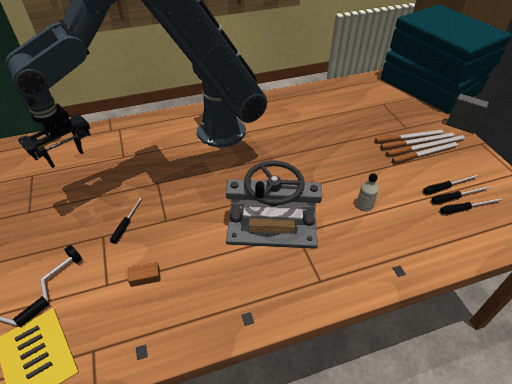

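View pics/top0.png

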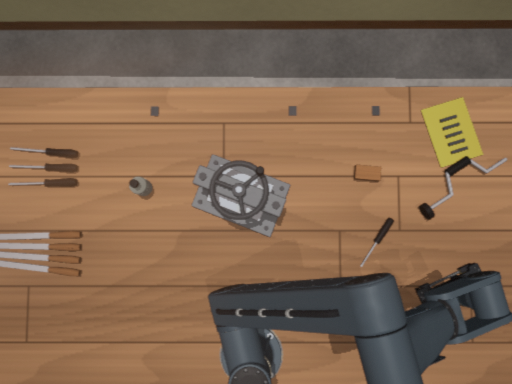

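The scene view shows the wheel at about (275,183) with its handle at (260,188). The top view shows the hub near (239,190), the handle near (260,171) and the arm clear of both. Next I'll zoom in on these.

```bash
cat > h.py <<'E'
import numpy as np, cv2
from rig import telemetry, eyes
def cam(n):
    d=np.load(n+".npz"); return d["K"],d["T"]
def ray(n,uv,z):
    K,T=cam(n); d=T[:3,:3]@np.linalg.solve(K,[uv[0],uv[1],1]); o=T[:3,3]
    return o+d*(z-o[2])/d[2]
def proj(n,P):
    K,T=cam(n); q=(np.atleast_2d(P)-T[:3,3])@T[:3,:3]; q=q@K.T; return q[:,:2]/q[:,2:]
def crop(n,c,r,f,out,draw=()):
    p=eyes.capture(n)["pixels"]; x,y=c[0]-r,c[1]-r
    im=cv2.resize(p[y:y+2*r,x:x+2*r],None,fx=f,fy=f,interpolation=cv2.INTER_CUBIC)
    for P,col in draw:
        for u in proj(n,P): cv2.circle(im,tuple(int(v) for v in ((u-[x,y]+.5)*f)),1,col,-1)
    return im
def model(c,th):
    a=np.linspace(0,2*np.pi,60); C=np.array([c[0],c[1],.205])
    ring=lambda r,z,o=(0,0):np.c_[C[0]+o[0]+r*np.cos(a),C[1]+o[1]+r*np.sin(a),0*a+C[2]+z]
    o=.085*np.array([np.cos(th),np.sin(th)])
    return [(ring(.094,0),(0,255,0)),(ring(.076,0),(0,255,0)),(ring(.012,.065,o),(0,0,255)),(ring(.013,.015,o),(255,255,0))]
E
python3 - <<'E'
from h import *
c=ray("top",(239,190),.205)
h=ray("top",(260,171),.265); print(c,h)
th=np.arctan2(*(h-c)[1::-1]); print(np.degrees(th), np.linalg.norm((h-c)[:2]), proj("scene",[c,h]))
m=model(c,th)
cv2.imwrite("pics/z1.png",np.hstack([crop("top",(240,195),50,4,"",m),crop("scene",(275,195),50,4,"",m)]))
cv2.imwrite("pics/z1b.png",np.vstack([np.hstack([crop("top",(240,195),50,4,"",m),crop("scene",(275,195),50,4,"",m)])]))
E
```

```text
[0.54906482 0.03164169 0.205     ] [ 0.60050969 -0.03357974  0.265     ]
-51.73459551495225 0.08306870343648878 [[271.92934539 181.04260564]
 [257.31924646 183.46516984]]
```

View pics/z1.png

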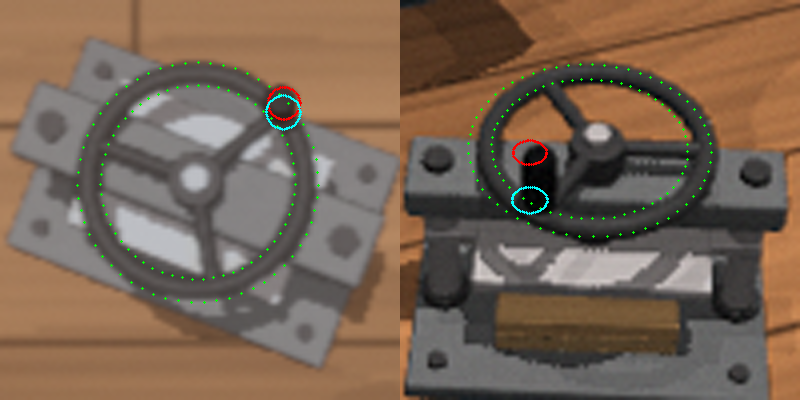

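Both views agree to a few mm: wheel centre is about (0.549, 0.033) and the handle bearing is -51°. The plan is to shut the fingers and keep one tool orientation, with tool -x along the starting tangent. I'll push from behind the handle with the tip at z≈0.23. First I'll move over the start point and work out the push rows.

Emit:
servo_tool(targets=[[[0,0,-0.05],[0,0,0]],[[0.03,-0.02,-0.09],[0,0,-0.03]],[[0.08,-0.05,-0.107],[0,0,-0.06]],[[0.13,-0.08,-0.107],[0,0,-0.09]],[[0.18,-0.11,-0.107],[0,0,-0.12]],[[0.23,-0.14,-0.107],[0,0,-0.15]],[[0.28,-0.17,-0.107],[0,0,-0.18]],[[0.33,-0.2,-0.107],[0,0,-0.21]],[[0.38,-0.23,-0.107],[0,0,-0.23]],[[0.43,-0.265,-0.107],[0,0,-0.249]],[[0.48,-0.295,-0.107],[0,0,-0.249]],[[0.52,-0.32,-0.107],[0,0,-0.249]]], gripper=0)

```text
time_s: 1.8
position: [0.6009, -0.0571, 0.3296]
tcp_rot: [[0.776, 0.63, 0.0], [0.63, -0.776, -0.0], [0.0, 0.0, -1.0]]
force: [-0.3, -0.3, 0.8]
opening: 0.007
```

```bash
cat >> h.py <<'E'
def pusher(al,hx=.0095,hy=.015,r=.013,R=.085):
    "pusher centre in tool x,y from wheel centre, for handle travel al (rad)"
    s,c=np.sin(al),np.cos(al); u=np.abs([c,s])
    d=(hx+r)/max(u[0],1e-9)
    if d*u[1]>hy:
        d=(hy+r)/max(u[1],1e-9)
        if d*u[0]>hx:
            k=u@[hx,hy]; d=k+np.sqrt(k*k-(hx*hx+hy*hy-r*r))
    return np.array([-R*s+d*c, R*c+d*s])
E
python3 - <<'E'
from h import *
s=telemetry.read_state(); print(s["time_s"],s["position"],s["tcp_rot"][:2,:2],s["opening"],s["joint_positions"])
for a in range(0,366,6): print(a,np.round(1000*pusher(np.radians(a)),1), end="; ")
E
```

```text
1.8 [ 0.60086331 -0.05714057  0.32957225] [[ 0.77627662  0.63039235]
 [ 0.63039238 -0.77627665]] 0.007421607472220623 [-1.60320309e+01  2.27824932e+01  7.73595024e+01  4.76663527e-03
  7.98404317e+01  3.48880513e+01]
0 [22.5 85. ]; 6 [13.6 86.9]; 12 [ 4.8 87.9]; 18 [-3.8 88.2]; 24 [-12.1  87.7]; 30 [-20.   86.6]; 36 [-27.5  85.1]; 42 [-35.2  82.7]; 48 [-43.   79.3]; 54 [-50.7  74.8]; 60 [-58.3  69.1]; 66 [-65.3  62.3]; 72 [-71.7  54.3]; 78 [-77.2  45.7]; 84 [-81.6  36.9]; 90 [-85.  28.]; 96 [-87.5  19.1]; 102 [-89.1  10.3]; 108 [-89.9   1.7]; 114 [-90.   -6.9]; 120 [-89.  -15.9]; 126 [-86.8 -25.1]; 132 [-83.3 -34.5]; 138 [-78.6 -43.6]; 144 [-72.4 -52.5]; 150 [-65.  -60.6]; 156 [-57.1 -67.6]; 162 [-48.8 -73.5]; 168 [-40.2 -78.4]; 174 [-31.4 -82.2]; 180 [-22.5 -85. ]; 186 [-13.6 -86.9]; 192 [ -4.8 -87.9]; 198 [  3.8 -88.2]; 204 [ 12.1 -87.7]; 210 [ 20.  -86.6]; 216 [ 27.5 -85.1]; 222 [ 35.2 -82.7]; 228 [ 43.  -79.3]; 234 [ 50.7 -74.8]; 240 [ 58.3 -69.1]; 246 [ 65.3 -62.3]; 252 [ 71.7 -54.3]; 258 [ 77.2 -45.7]; 264 [ 81.6 -36.9]; 270 [ 85. -28.]; 276 [ 87.5 -19.1]; 282 [ 89.1 -10.3]; 288 [89.9 -1.7]; 294 [90.   6.9]; 300 [89.  15.9]; 306 [86.8 25.1]; 312 [83.3 34.5]; 318 [78.6 43.6]; 324 [72.4 52.5]; 330 [65.  60.6]; 336 [57.1 67.6]; 342 [48.8 73.5]; 348 [40.2 78.4]; 354 [31.4 82.2]; 360 [22.5 85. ];
```

Emit:
servo_tool(targets=[[[0.03,-0.009,0],[0,0,0]],[[0.059,-0.018,0],[0,0,0]],[[0.059,-0.018,0],[0,0,0]],[[0.059,-0.018,0.03],[0,0,0]],[[0.059,-0.018,0.06],[0,0,0]],[[0.059,-0.018,0.09],[0,0,0]],[[0.059,-0.018,0.1],[0,0,0]],[[0.059,-0.018,0.1],[0,0,0]]])

```text
time_s: 2.8
position: [0.6341, -0.0089, 0.2294]
tcp_rot: [[0.778, 0.629, -0.001], [0.629, -0.778, -0.0], [-0.001, -0.001, -1.0]]
force: [0.3, 0.6, 0.3]
opening: 0.004
```

Run:
```python
from h import *
s=telemetry.read_state(); p=s["position"]; print(s["time_s"],p,s["force"],s["opening"])
R=s["tcp_rot"]; print("tool xy rel centre mm",1000*(p-[.549,.0335,0])@R[:,:2])
b=np.array([[x,y,z] for x in(-.0095,.0095) for y in(-.015,.015) for z in (0,-.03)])
m=model((.549,.0335),np.radians(-51))+[(p+b@R.T,(0,255,255))]
cv2.imwrite("pics/z2.png",np.hstack([crop("top",(240,195),50,4,"",m),crop("scene",(275,185),50,4,"",m)]))
```

```text
2.8 [ 0.63408397 -0.00886464  0.22935025] [0.25158044 0.58606343 0.2547954 ] 0.004024848189206281
tool xy rel centre mm [39.31196231 86.29140342]
```

View pics/z2.png

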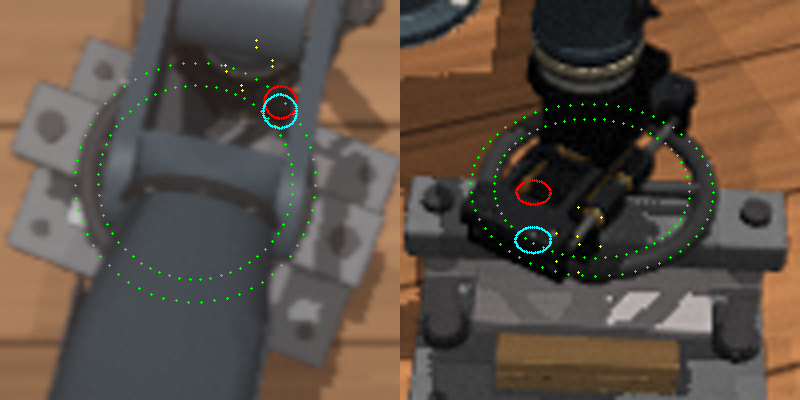

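The gripper body hides the handle in both views, but nothing is touching. I'll start the push and watch the force.

Emit:
servo_tool(targets=[[[-0.006,0,0],[0,0,0]],[[-0.012,-0.0005,0],[0,0,0]],[[-0.017,-0.001,0],[0,0,0]],[[-0.0215,0,0],[0,0,0]],[[-0.026,0.001,0],[0,0,0]]])

```text
time_s: 3.52
position: [0.6153, -0.0252, 0.2303]
tcp_rot: [[0.777, 0.63, 0.002], [0.63, -0.777, 0.0], [0.002, 0.001, -1.0]]
force: [2.8, 3.9, 3.6]
opening: 0.008
```

Emit:
servo_tool(targets=[[[-0.009,0.001,0],[0,0,0]],[[-0.017,0.001,0],[0,0,0]],[[-0.026,0.001,0],[0,0,0]],[[-0.034,0,0],[0,0,0]],[[-0.041,-0.002,0],[0,0,0]]])

```text
time_s: 4.15
position: [0.5815, -0.0506, 0.2295]
tcp_rot: [[0.777, 0.629, 0.0], [0.629, -0.777, -0.001], [-0.0, 0.001, -1.0]]
force: [3.9, 0.9, 2.0]
opening: 0.003
```

Run:
```python
from h import *
s=telemetry.read_state(); p=s["position"]; R=s["tcp_rot"]; print(s["time_s"],p,"tool rel",1000*(p-[.549,.0335,0])@R[:,:2],"force in tool",s["force"]@R,s["moment"])
```

```text
4.15 [ 0.58147903 -0.05058781  0.22950449] tool rel [-27.75751076  86.03806402] force in tool [ 3.59222546  1.69636191 -1.98285265] [ 0.0493728  -0.5395582  -0.05394537]
```

Contact is confirmed by about 4 N opposing the push. Carrying on round.

Emit:
servo_tool(targets=[[[-0.0077,-0.0024,0],[0,0,0]],[[-0.0155,-0.0058,0],[0,0,0]],[[-0.0232,-0.0103,0],[0,0,0]],[[-0.0308,-0.016,0],[0,0,0]],[[-0.0378,-0.0228,0],[0,0,0]],[[-0.0442,-0.0308,0],[0,0,0]],[[-0.0497,-0.0394,0],[0,0,0]],[[-0.0541,-0.0482,0],[0,0,0]],[[-0.0575,-0.0571,0],[0,0,0]],[[-0.06,-0.066,0],[0,0,0]],[[-0.0616,-0.0748,0],[0,0,0]],[[-0.0624,-0.0834,0],[0,0,0]]])

```text
time_s: 5.65
position: [0.4803, -0.0237, 0.2296]
tcp_rot: [[0.777, 0.629, -0.0], [0.629, -0.777, -0.0], [-0.0, 0.0, -1.0]]
force: [2.7, -2.6, -1.3]
opening: 0.007
```

Run:
```python
from h import *
s=telemetry.read_state(); p=s["position"]; R=s["tcp_rot"]; print(s["time_s"],p,"tool rel",1000*(p-[.549,.0335,0])@R[:,:2],"force in tool",s["force"]@R,s["joint_positions"])
m=model((.549,.0335),np.radians(-51-108))
cv2.imwrite("pics/z3.png",np.hstack([crop("top",(240,195),50,4,"",m),crop("scene",(275,185),50,4,"",m)]))
```

```text
5.65 [ 0.48031348 -0.02372591  0.22955431] tool rel [-89.44351708   1.23370634] force in tool [0.45069328 3.76047086 1.28772083] [-1.61660810e+01  1.86107416e+01  1.01750432e+02 -1.25309807e-02
  5.96453111e+01  3.48295079e+01]
```

View pics/z3.png

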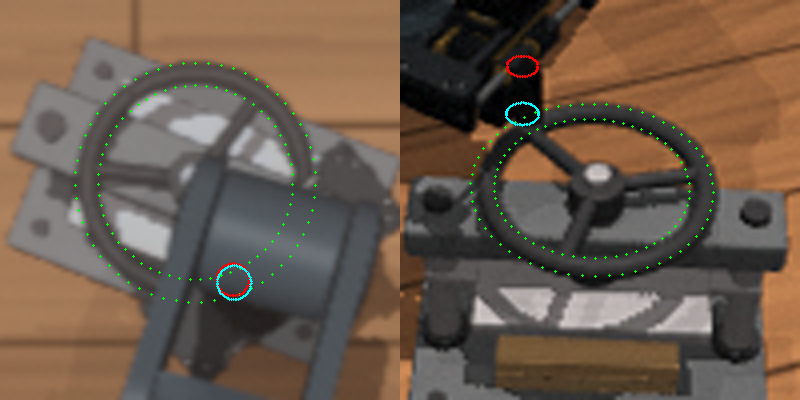

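Tracking is as modelled: the handle sits at the marked spot, about (523,95) in the scene crop, 108° round. Next half-turns.

Emit:
servo_tool(targets=[[[-0.0001,-0.0086,0],[0,0,0]],[[0.0009,-0.0176,0],[0,0,0]],[[0.0031,-0.0268,0],[0,0,0]],[[0.0066,-0.0362,0],[0,0,0]],[[0.0113,-0.0453,0],[0,0,0]],[[0.0175,-0.0542,0],[0,0,0]],[[0.0249,-0.0623,0],[0,0,0]],[[0.0328,-0.0693,0],[0,0,0]],[[0.0411,-0.0752,0],[0,0,0]],[[0.0497,-0.0801,0],[0,0,0]],[[0.0585,-0.0839,0],[0,0,0]],[[0.0674,-0.0867,0],[0,0,0]]])

```text
time_s: 7.25
position: [0.4789, 0.0862, 0.2294]
tcp_rot: [[0.777, 0.63, -0.0], [0.63, -0.777, -0.0], [-0.0, 0.0, -1.0]]
force: [-2.5, -2.7, -1.0]
opening: 0.003
```

Emit:
servo_tool(targets=[[[0.0089,-0.0019,0],[0,0,0]],[[0.0177,-0.0029,0],[0,0,0]],[[0.0263,-0.0032,0],[0,0,0]],[[0.0346,-0.0027,0],[0,0,0]],[[0.0425,-0.0016,0],[0,0,0]],[[0.05,-0.0001,0],[0,0,0]],[[0.0577,0.0023,0],[0,0,0]],[[0.0655,0.0057,0],[0,0,0]],[[0.0732,0.0102,0],[0,0,0]],[[0.0808,0.0159,0],[0,0,0]],[[0.0878,0.0227,0],[0,0,0]],[[0.0942,0.0307,0],[0,0,0]]])

```text
time_s: 8.75
position: [0.5721, 0.1215, 0.2296]
tcp_rot: [[0.777, 0.629, 0.001], [0.629, -0.777, 0.001], [0.001, -0.0, -1.0]]
force: [-3.4, 1.6, 0.5]
opening: 0.009
```

Run:
```python
from h import *
s=telemetry.read_state(); p=s["position"]; R=s["tcp_rot"]; print(s["time_s"],p,"tool rel",1000*(p-[.549,.0335,0])@R[:,:2],"force in tool",s["force"]@R,s["joint_positions"])
m=model((.549,.0335),np.radians(-51-252))
cv2.imwrite("pics/z4.png",np.hstack([crop("top",(240,195),50,4,"",m),crop("scene",(275,185),50,4,"",m)]))
```

```text
8.75 [0.57209047 0.12153213 0.22962531] tool rel [ 73.62911116 -53.92318879] force in tool [-1.64388021 -3.35335509 -0.4902035 ] [1.02467789e+00 2.66263584e+01 8.75948054e+01 5.80158456e-02
 6.57336991e+01 5.19891322e+01]
```

View pics/z4.png

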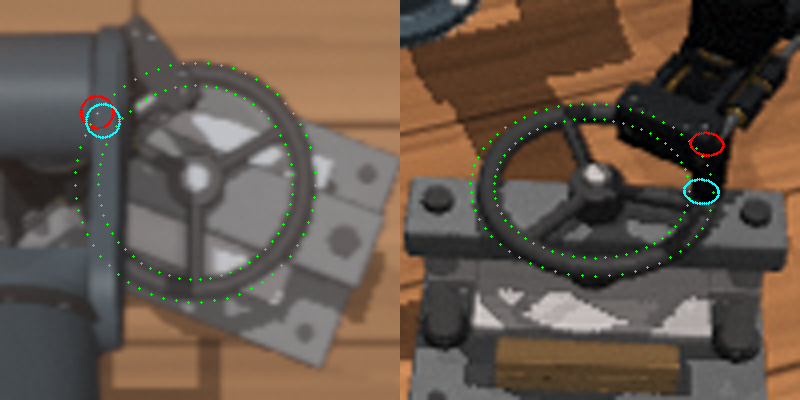

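On track at 252°. I'll finish the turn slowly to about 357°, then back off to compare with the starting picture.

Emit:
servo_tool(targets=[[[0.0055,0.0086,0],[0,0,0]],[[0.0099,0.0174,0],[0,0,0]],[[0.0133,0.0263,0],[0,0,0]],[[0.0158,0.0352,0],[0,0,0]],[[0.0174,0.044,0],[0,0,0]],[[0.0182,0.0526,0],[0,0,0]],[[0.0183,0.0612,0],[0,0,0]],[[0.0173,0.0702,0],[0,0,0]],[[0.0151,0.0794,0],[0,0,0]],[[0.0116,0.0888,0],[0,0,0]],[[0.0069,0.0979,0],[0,0,0]],[[0.0007,0.1068,0],[0,0,0]]])

```text
time_s: 10.35
position: [0.6399, 0.0378, 0.2296]
tcp_rot: [[0.777, 0.629, 0.002], [0.629, -0.777, -0.0], [0.002, 0.001, -1.0]]
force: [0.9, 3.0, -1.2]
opening: -0.0
```

Emit:
servo_tool(targets=[[[-0.0074,0.0081,0],[0,0,0]],[[-0.0153,0.0151,0],[0,0,0]],[[-0.0236,0.021,0],[0,0,0]],[[-0.0322,0.0259,0],[0,0,0]],[[-0.0364,0.028,0],[0,0,0]],[[-0.041,0.0297,0],[0,0,0]],[[-0.0432,0.0305,0],[0,0,0]],[[-0.0454,0.0313,0],[0,0,0]],[[-0.0454,0.0313,0],[0,0,0]]])

```text
time_s: 11.48
position: [0.6234, -0.0147, 0.2298]
tcp_rot: [[0.777, 0.63, 0.0], [0.63, -0.777, -0.001], [-0.0, 0.001, -1.0]]
force: [3.1, 0.7, -0.2]
opening: 0.007
```

Emit:
servo_tool(targets=[[[0.006,0,0],[0,0,0]],[[0.02,0,0],[0,0,0]],[[0.02,0,-0.03],[0,0,0]],[[0.02,0,-0.08],[0,0,0]],[[0.04,-0.03,-0.1],[0,0,0]],[[0.07,-0.07,-0.1],[0,0,0]],[[0.1,-0.1,-0.1],[0,0,0]],[[0.13,-0.14,-0.1],[0,0,0]],[[0.16,-0.18,-0.1],[0,0,0]],[[0.19,-0.22,-0.1],[0,0,0]],[[0.19,-0.22,-0.1],[0,0,0]]])

```text
time_s: 12.85
position: [0.6313, 0.2808, 0.3289]
tcp_rot: [[0.773, 0.634, -0.001], [0.634, -0.773, 0.001], [-0.001, -0.001, -1.0]]
force: [0.0, -1.8, -0.2]
opening: 0.004
```

Run:
```python
from h import *
s=telemetry.read_state(); print(s["time_s"],s["position"],s["force"])
m=model((.549,.0335),np.radians(-51))
out=[]
for n,c in(("top",(240,195)),("scene",(275,185))):
    p=eyes.capture(n)["pixels"]; cv2.imwrite(f"pics/{n}1.png",p); x,y=c[0]-50,c[1]-50
    o=cv2.imread(f"pics/{n}0.png")
    z=lambda q:cv2.resize(q[y+15:y+85,x:x+100],None,fx=4,fy=4,interpolation=cv2.INTER_CUBIC)
    out.append(np.vstack([z(o),z(p)]))
cv2.imwrite("pics/z5.png",np.hstack(out))
```

```text
12.85 [0.6313187  0.28080113 0.32888821] [ 0.0471999  -1.7760783  -0.24939768]
```

View pics/z5.png

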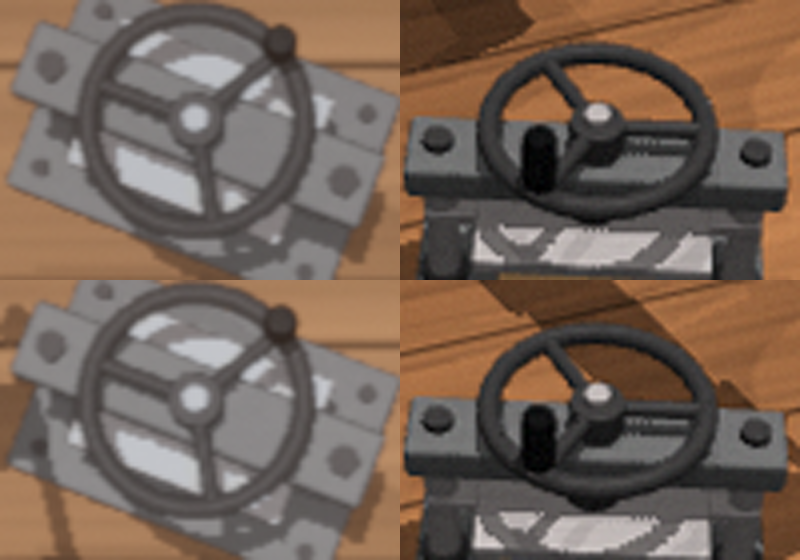

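Top row is before, bottom row is after. The handle is back at about (280,42) in the top crop and (539,158) in the scene crop, with all spokes aligned. I'll measure the leftover angle from the dark handle blob and check that nothing else moved.

Run:
```python
from h import *
H=lambda t,z:[.549+.085*np.cos(np.radians(t)),.0335+.085*np.sin(np.radians(t)),.205+z]
for n,z in(("top",.05),("scene",.04)):
    u=proj(n,[H(-51,z)])[0]; J=proj(n,[H(-56,z)])[0]-proj(n,[H(-46,z)])[0]; J/=10  # px per deg clockwise
    c=[]
    for k in(0,1):
        g=cv2.cvtColor(cv2.imread(f"pics/{n}{k}.png"),cv2.COLOR_BGR2GRAY).astype(float)
        x,y=np.round(u).astype(int); w=9; P=g[y-w:y+w+1,x-w:x+w+1]
        W=np.clip((55 if n=="top" else 30)-P,0,None); yy,xx=np.mgrid[-w:w+1,-w:w+1]; c.append(np.array([(W*xx).sum(),(W*yy).sum()])/W.sum()+[x,y])
    d=c[1]-c[0]; print(n,c,d,"px/deg",J,"deg clockwise",d@J/(J@J))
a,b=[cv2.imread(f"pics/scene{k}.png") for k in(0,1)]
for nm,(x0,y0,x1,y1) in dict(bottle=(355,172,382,213),block=(125,258,165,290),driver=(107,195,146,245),panel=(245,215,300,238)).items():
    print(nm,np.abs(a[y0:y1,x0:x1].astype(float)-b[y0:y1,x0:x1]).mean())
```

```text
top [array([259.36403509, 173.55701754]), array([259.53296703, 173.78021978])] [0.16893195 0.22320224] px/deg [0.30862481 0.37688152] deg clockwise 0.5742255766724146
scene [array([259.10819048, 190.71352381]), array([258.92380576, 190.57678642])] [-0.18438471 -0.13673739] px/deg [-0.43011781 -0.19852908] deg clockwise 0.4743597192972401
bottle 3.296898524540801
block 2.5557291666666666
driver 5.349059829059829
panel 10.900395256916996
```

View pics/scene1.png

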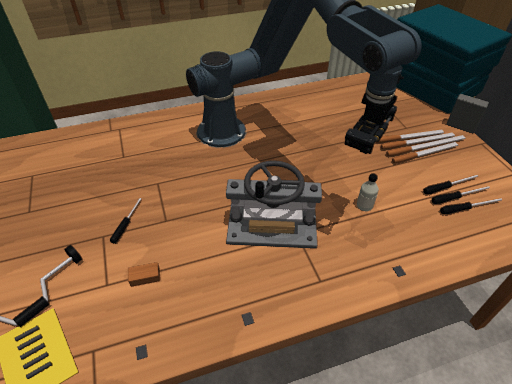

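The scene picture shows the handle home at (260,188). The bottle (369,193), block (144,274), screwdriver (126,220) and panel (271,227) are all in place, and the arm is clear at (370,135). I'm handing in.

```bash
python3 -c "
from rig import order,telemetry
s=telemetry.read_state();print(s['time_s'],s['force']);print(order.hand_in())"
```

```text
12.95 [-0.21727291  0.5452761  -0.41373754]
the job is handed in; nothing more can be done
None
```

I pushed the hand wheel clockwise through one full turn, with closed fingertips on the side of the handle, then backed off, moved clear and handed the job in. It took about 13 s, and the push-force readings after each move were only about 3–6 N.

- **Turn:** comparing before and after pictures, the handle ended about 0.5° past its starting place clockwise (0.57° in the top camera, 0.47° in the scene camera).
- **Other things:** by eye, the bottle, screwdriver, sanding block and panel are where they were. The before/after picture difference was small for all but the panel. I put the panel's larger difference down to the changed shadow and lower plate, and did not check it further.
- **Disagreement:** the two cameras differed by about 5 mm on the wheel centre. I used a value in between, and contact held wherever I checked it around the turn.

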